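# Seat the washed cone carrier on the filling stand

### The arm

A 6-joint arm with a two-finger parallel gripper is mounted at the origin on the work surface. World frame = base frame: x ahead of the robot, y to its left, z up, the work surface at z = 0. Lengths are in mm, angles in rad, forces in N, time in s.
With the tool pointing down it reaches from about 325 to 775 mm from the base axis. Payload 5.5 kg.
Tool frame: the origin (TCP) lies at the very end of the fingers, on their centre line; the grasp point (between the pads) lies 19 mm behind it; z points along the fingers, y is the direction in which the jaws open and shut (so a half turn about z gives the same grasp; the last joint's range is limited). The gripper opens to 85 mm and grips with 20 to 120 N. Pads are 22 mm wide; open, the fingers measure 114 mm over their backs; the gripper's body (76 mm by 85 mm) begins 54 mm behind the grasp point. The pads swing forward as they close: fully open they stand 13 mm farther back than shut.
Start: joints at [-1.169, 0.091, 1.231, -0, 1.82, -0.057], TCP at [265.725, -537.965, 231.275] pointing down, gripper open.
Joint ranges: [-2.87, 2.87], [-0.86, 2.18], [0.17, 2.46], [-1.51, 4.65], [0.06, 2.69], [-2.65, 2.65]. Speed limits (rad/s): [2.57, 2.57, 3.01, 3.14, 3.14, 3.14].

### API

Orientations are given as a unit quaternion [x, y, z, w].
In Python, from rig import * gives the robot as it stands. Calls block until the motion is done:
- reach(position, orientation): joint-space move of the TCP to a pose.
- move_l(position, rotation=None, vel=150): straight line of the TCP; rotation=None keeps the orientation; vel is the mean speed in mm/s.
- move_joints(angles): joint-space move.
- open_jaws() and close(force=None): open the fingers fully, or close them until they stop; force is the grip in N (None keeps the last).
- hold(seconds).
- ik(position, orientation): joint angles nearest the present ones, or None.
- observe(): the state.
- snapshot(name): name is "scene" or "side" or "wrist"; returns the picture (480x640x3 uint8, red, green, blue); there is no depth.
- camera_params(name): a dict with "mtx" (3x3 intrinsics, pixels), "R" (3x3) and "t" (3): a world point X has camera coordinates R X + t. Camera axes: x right, y down, z forward; pixel columns grow to the right and rows downward; lengths in mm; the calibration is good to about 2 mm. A picture is of the moment at which its call begins: read the wrist's pose just before it. camera_params takes no time and is no camera call; for the wrist camera it gives the pose at the moment of the call.
A pose or a line that the arm cannot do raises IKError and nothing moves.
- sign_off(): hands the job in, once; it reports no verdict.
Trained networks look in the newest picture that a camera, given by its name, has taken for a name from the list of things; names that differ only in an ending like _2 or _b are one class to them, and where a whole thing is asked for, a point or a joint stands for the part that bears it (a point fixed in the world has none). Each returns a list of dicts, best first, with "score" (0 to 1); they miss things now and then, are a little off and sometimes report something else, mostly with a low value. They report only what shows in the picture. A call takes as long as a camera call.
- spot_in(camera, name): "point" ([column, row] in pixels, amid what is visible of it).
- outline_of(camera, name): "pixels" (480x640 bool, what is visible of it) and "point" ([column, row] in pixels, amid what is visible of it).
The state is a dict: "clock": time; "qpos": joint angles; "qd": joint speeds; "joint_efforts": joint torques, N m; "eef_pos": TCP position; "eef_rot": TCP orientation; "wrist_force": force on the tool from outside, world axes, zero at the start; "ft_torque": the same for the moment, N m; "grip_width": finger opening in mm.
Only numpy, scipy, OpenCV 4.12 (cv2) and the standard library are available. Lean on these libraries where they do the work, as an engineer would, in place of code of your own. Each camera call takes 0.05 s, during which the arm holds its last target.

### The job

Put the cone carrier back on the soft-serve filling stand: settle its three ball feet fully home in the seat plate (left foot in the cone, right foot in the groove, tongue foot on the flat), feeling for the seats gently, since the sprung seat plate must not be pushed down near its stop. Then swing the keeper fully in over the carrier's tongue and let go, leaving everything else on the counter where it stands.

Things in the scene. Friction and masses are not known exactly. Their poses are not given: they have to be found in the camera images.
- stand: base of the filling stand, a white box with a steel deck, fixed; 235 (x from -150 to +85) x 200 mm, deck 40 mm above the counter, origin on the counter, +x away from the keeper. On the deck a 133 x 160 mm polished, slippery seat plate stands on springs. It is clamped in slots and NOT MEASURED: it lies up to 11 mm off in x and in y from its nominal place and turned up to 0.12 rad about the stand's origin, either way
- cone_nominal (a point): where the conical seat would be with the seat plate at its nominal place (x 10, y 50 mm from the stand's origin): centre of its mouth, at the height of the plate's upper land, 67 mm above the counter. 45 degree cone, mouth 13 mm across, sunk in the upper land (plate x above -25). A 14 mm ball sinks 3.6 mm into it. The true seat is off by the plate's unknown shift and turn
- groove_nominal (a point): nominal place of the groove (x 10, y -50 mm from the stand's origin), at the height of the upper land, 67 mm. 45 degree V groove along y, pointing at the cone, 13 mm wide, 30 mm long; a 14 mm ball sinks 3.6 mm into it. Shifts and turns with the plate
- flat_nominal (a point): nominal place of the flat seat (x -60, y 0 from the stand's origin): the plate's lower land (all of plate x below -25), 3.6 mm lower than the upper land, 63.4 mm above the counter. With all three feet home the carrier is level, each ball centre 70.4 mm and the top of the carrier's plate 88.4 mm above the counter
- seat (a joint): how far the sprung seat plate is pushed down, m: 0 at rest against its upper stop, 0.010 at its lower stop. It does not move below about 8 N of downward force (which includes the carrier's weight), then gives 1.2 N per mm. More than 0.007 (about 16 N) is too hard
- carrier: the cone carrier, loose, aluminium, about 0.42 kg. Origin at the height of the bottom of its feet, under its grip; +x away from the tongue, +y to the left foot. Plate 6 mm thick, top 25 mm up, x -70 to +35, y -78 to +78, with a 64 mm wide tongue to x -85; two cone rings, 40 mm across, 14 mm tall, stand on it at x 0, y +56 and -56. On the stand its axes point as the seat plate's
- carrier_grip (a point): the point to grasp: in the carrier's upright grip, 62 mm above the bottom of its feet. The grip is a flat block 14 mm thick in y and 36 mm long in x, from the plate's top (25 mm) up to 85 mm above the bottom of the feet. Axes as the carrier's
- foot_left (a point): centre of the left ball foot, 14 mm across, of the carrier: 10 mm in x, +50 mm in y, 55 mm below the grip point. Goes into the cone
- foot_right (a point): centre of the right ball foot, 14 mm across: 10 mm in x, -50 mm in y, 55 mm below the grip point. Goes into the groove
- foot_tongue (a point): centre of the ball foot at the tongue, 14 mm across: -60 mm in x, 0 in y, 55 mm below the grip point. Goes on the flat land
- keeper (a joint): angle of the keeper, rad: a flat steel arm 16 mm wide, 8 mm thick, reaching 70 mm from its pivot, its underside 91.5 mm above the counter. Seen from above it turns anticlockwise as the value grows. At 2.0 (its stop) it points along the stand's +x, over the tongue; at value v it points v - 2.0 rad from there. Starts swung out, 0 to 0.4. Light friction, about 1 N at the pin; stays where it is left
- keeper_pin (a point): point on the axis of the keeper's upright pin, 12 mm across, 40 mm from the pivot; the pin rises from the arm's top (99.5 mm above the counter) to 143.5 mm; this point is 131.5 mm above the counter
- keeper_pivot (a point): pivot of the keeper, on the stand's deck at x -130 mm, y 0; the point lies at the height of the arm's underside
- cups_tall: stack of paper cups, 75 mm wide, 182 mm tall; origin at the centre of its underside; bystander
- cups_short: shorter stack of paper cups, 75 mm wide, 122 mm tall; origin at the centre of its underside; bystander
- spoon: steel serving spoon lying flat along its own x, 200 mm long; origin near its middle on the counter; bystander
- topping_jar: glass topping jar, 70 mm wide, 100 mm tall; origin under its centre; bystander
- syrup: amber syrup bottle, 56 mm wide, 170 mm tall; origin under its centre; bystander
- bowl: steel bowl, 120 mm wide, 50 mm tall; origin under its centre; bystander
- basket: white open basket, 200 x 140 x 70 mm; origin under its centre; bystander

How it is judged (in metres and radians):
On the way, in this order (a step that is already met when the one before it is completed fails the run):
1. the carrier is settled in its seats while the keeper is still swung out (z of foot_left in the frame of stand between 0.0679 and 0.0722 m and z of foot_right in the frame of stand between 0.0679 and 0.0722 m and z of foot_tongue in the frame of stand between 0.0679 and 0.0722 m and y of foot_left in the frame of stand above 0.02 m and y of foot_right in the frame of stand below -0.02 m and x of foot_tongue in the frame of stand below -0.02 m and value of joint seat below 0.0015 m and value of joint keeper below 1 rad), for 0.3 s.
2. the keeper is swung fully in (value of joint keeper above 1.75 rad), for 0.1 s.
At the end, for the whole second after the job is handed in: all three ball feet are home: each ball centre 70.4 mm above the counter (at most 1.8 mm above, 2.5 mm below), left and right foot on their own sides and the tongue foot on the keeper's side; the keeper is within 0.25 rad of its inner stop; the seat plate is not pressed down; all at rest (z of foot_left in the frame of stand between 0.0679 and 0.0722 m and z of foot_right in the frame of stand between 0.0679 and 0.0722 m and z of foot_tongue in the frame of stand between 0.0679 and 0.0722 m and y of foot_left in the frame of stand above 0.02 m and y of foot_right in the frame of stand below -0.02 m and x of foot_tongue in the frame of stand below -0.02 m and value of joint seat below 0.0015 m and value of joint keeper above 1.75 rad and linear speed of carrier below 0.02 m/s); the robot touches nothing.
It fails at once if the seat plate is pushed down more than 7 mm (about 16 N) (value of joint seat above 0.007 m).
It fails at once if a bystander is moved more than 30 mm (distance of any of cups_tall, cups_short, spoon, topping_jar, syrup, bowl, basket from where it was at the start of the episode above 0.03 m).
It also fails if it takes over 72 s, if anything falls off the work surface, if the arm or the gripper's body presses on something with over 40 N, if the wrist force passes 120 N, or if a joint passes its speed limit or range.

## Working session

There is one attempt and no reset: what is moved stays moved. The work goes in short steps, each a Python script; the robot and the scene stay as the last script left them, time stands still between calls to the robot, and variables do not carry over. Pictures are saved under pics/ and viewed, and the job is handed in when it is done.

```bash
ls; mkdir -p pics; python3 - <<'E'
from rig import *
import cv2
s=observe();print(s)
for n in["scene","side","wrist"]:
    im=snapshot(n);cv2.imwrite(f"pics/a_{n}.png",im[:,:,::-1]);c=camera_params(n);print(n,c)
E
```

```text
pics
{'clock': 0.0, 'qpos': array([-1.16870377e+00,  9.18841728e-02,  1.23186906e+00, -1.51297280e-05,
        1.81981383e+00, -5.66917422e-02]), 'qd': array([-0.00115958,  0.00150862, -0.00015101,  0.00034168,  0.00045819,
       -0.000133  ]), 'joint_efforts': array([-2.08088364e-03, -4.58727193e+01, -4.18024635e+01, -2.21516102e-04,
        1.16783389e-02,  4.28625481e-05]), 'eef_pos': array([ 265.60328672, -537.69672763,  230.14522221]), 'eef_rot': array([ 9.73804739e-01,  2.27383720e-01, -1.76868951e-04, -9.71260605e-04]), 'wrist_force': array([-0.01098303,  0.54988016,  0.05376681]), 'ft_torque': array([ 0.02663562, -0.00690799, -0.008576  ]), 'grip_width': 85.55302045732589}
scene {'mtx': array([[524.42522781,   0.        , 312.38384231],
       [  0.        , 524.42522781, 236.92241083],
       [  0.        ,   0.        ,   1.        ]]), 'R': array([[-6.73128737e-01,  7.39525036e-01,  6.50899775e-04],
       [ 6.17569663e-01,  5.62606557e-01, -5.49619480e-01],
       [-4.06823566e-01, -3.69562691e-01, -8.35414869e-01]]), 't': array([ 417.36123732, -289.85052668, 1579.44026997])}
side {'mtx': array([[446.36567797,   0.        , 317.92200205],
       [  0.        , 446.36567797, 240.7928119 ],
       [  0.        ,   0.        ,   1.        ]]), 'R': array([[-0.99413623, -0.10759961, -0.01074624],
       [-0.04600282,  0.51076922, -0.85848619],
       [ 0.09786163, -0.85295787, -0.51272407]]), 't': array([ 612.51633149,  140.88472414, 1069.22076263])}
wrist {'mtx': array([[396.86858076,   0.        , 316.37196252],
       [  0.        , 396.86858076, 243.68702233],
       [  0.        ,   0.        ,   1.        ]]), 'R': array([[ 0.44285396, -0.89658936, -0.00280755],
       [-0.86418739, -0.42767968,  0.26508537],
       [-0.23887346, -0.11496786, -0.96422086]]), 't': array([-598.227511  ,  -35.99997714,  380.18887136])}
```

View pics/a_scene.png

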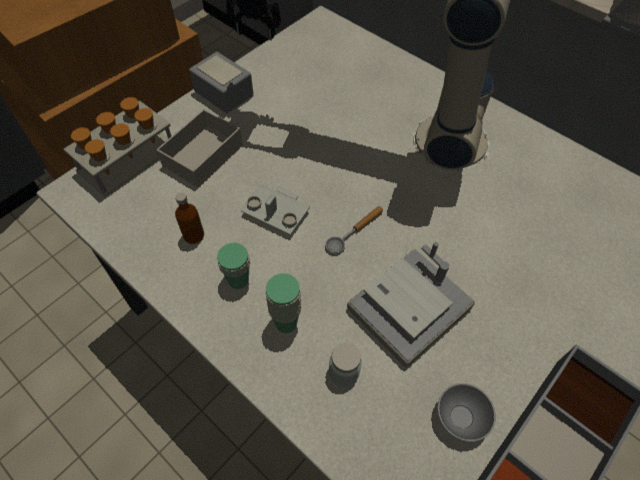

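View pics/a_side.png

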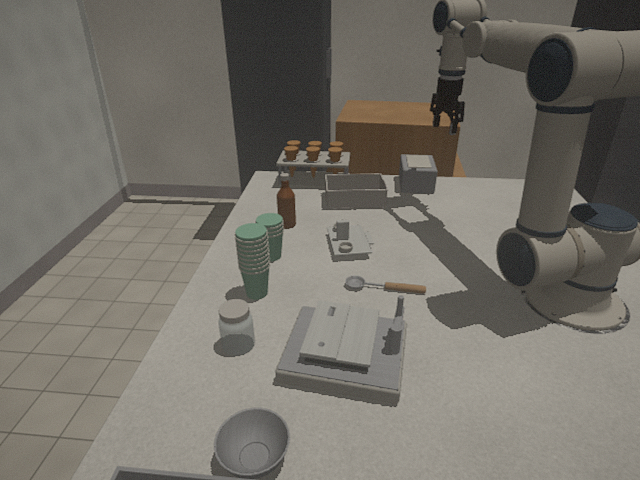

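View pics/a_wrist.png

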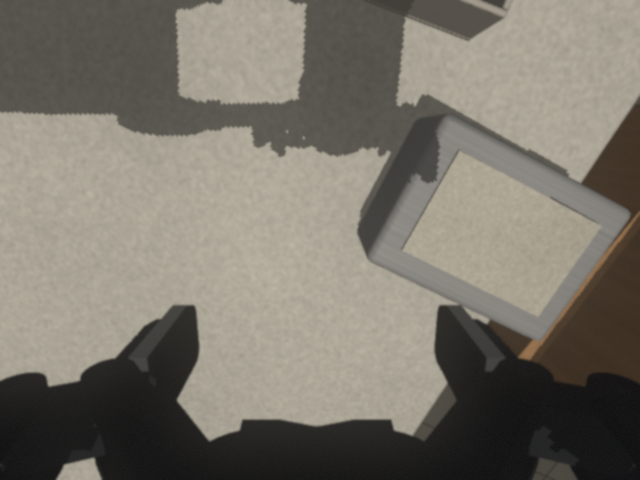

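The scene view shows the stand around (410,305) with the keeper pin near (435,250), and the carrier around (275,212). The bystanders are the cups, jar, syrup, bowl, spoon and basket. I'll localise these roughly, then look with the wrist camera.

```bash
cat > h.py <<'E'
from rig import *
import numpy as np, cv2
from scipy.spatial.transform import Rotation as Rn
def bp(c,uv,z):
    d=np.linalg.solve(c["mtx"],[uv[0],uv[1],1.]); d=c["R"].T@d; o=-c["R"].T@c["t"]
    return o+d*(z-o[2])/d[2]
def pj(c,X):
    p=(c["R"]@np.atleast_2d(X).T).T+c["t"]; q=(c["mtx"]@p.T).T; return q[:,:2]/q[:,2:]
def down(yaw): # tool z down; yaw = world angle of tool y axis minus pi/2... 
    # tool x axis at angle yaw in world, z down
    x=np.array([np.cos(yaw),np.sin(yaw),0]);z=np.array([0,0,-1.]);y=np.cross(z,x)
    return Rn.from_matrix(np.c_[x,y,z]).as_quat()
def shot(cam,name):
    c=camera_params(cam); im=snapshot(cam); cv2.imwrite(f"pics/{name}.png",im[:,:,::-1]); return c,im
E
python3 - <<'E'
from h import *
cs=camera_params("scene");cd=camera_params("side")
def pr(n,c,uv,z): print(n,bp(c,uv,z)[:2].round())
pr("carrier grip top",cs,(271,200),85)
pr("rings",cs,(254,203),39);pr("rings",cs,(289,219),39)
for uv in[(348,307),(407,360),(473,302),(412,248)]: pr("stand corner",cs,uv,35)
pr("pin top",cs,(433,245),143)
for n,uv,z in[("spoon",(353,232),10),("cupt",(283,285),182),("cups",(234,252),122),("jar",(345,355),100),("bowl",(466,405),50),("syr",(181,198),170),("basket",(200,145),70)]: pr(n,cs,uv,z)
s=observe();print(Rn.from_quat(s["eef_rot"]).as_matrix().round(3))
w=camera_params("wrist");print("cam pos",(-w["R"].T@w["t"]).round(1))
E
```

```text
carrier grip top [ 567. -193.]
rings [ 581. -246.]
rings [ 556. -141.]
stand corner [644. 136.]
stand corner [655. 317.]
stand corner [435. 347.]
stand corner [410. 150.]
pin top [437. 208.]
spoon [459.  -2.]
cupt [758.  41.]
cups [ 751. -127.]
jar [760. 221.]
bowl [657. 468.]
syr [ 749. -305.]
basket [ 556. -486.]
[[ 0.897  0.443 -0.001]
 [ 0.443 -0.897  0.001]
 [ 0.    -0.002 -1.   ]]
cam pos [ 324.6 -508.1  374.4]
```

```bash
python3 - <<'E'
from h import *
reach([560,-185,240],down(0.23))
s=observe();print(s["clock"],s["eef_pos"],s["qpos"].round(2))
c,im=shot("wrist","b_carrier");np.save("c1.npy",c,allow_pickle=True)
for n in["carrier","carrier_grip","foot_left","foot_right"]:
    r=spot_in("wrist",n);print(n,[(x["point"],round(x["score"],2)) for x in r[:2]])
reach([545,235,230],down(-0.1))
s=observe();print(s["clock"],s["eef_pos"],s["qpos"].round(2))
c,im=shot("wrist","b_stand");np.save("c2.npy",c,allow_pickle=True)
for n in["stand","keeper","keeper_pin"]:
    r=spot_in("wrist",n);print(n,[(x["point"],round(x["score"],2)) for x in r[:2]])
E
```

```text
1.8333 [ 559.70726564 -185.88543254  239.93838672] [-0.38  0.07  1.24 -0.    1.83  0.96]
carrier [([322.1, 226.4], 0.78)]
carrier_grip [([331.2, 223.4], 0.83)]
foot_left [([330.5, 228.5], 0.78)]
foot_right [([329.2, 223.0], 0.8)]
3.6333 [545.3716325  234.15554974 230.0404719 ] [ 0.35  0.07  1.25 -0.    1.82  2.02]
stand [([303.9, 136.8], 0.64)]
keeper [([354.3, 372.4], 0.69), ([323.0, 220.5], 0.58)]
keeper_pin [([355.7, 373.7], 0.77)]
```

View pics/b_carrier.png

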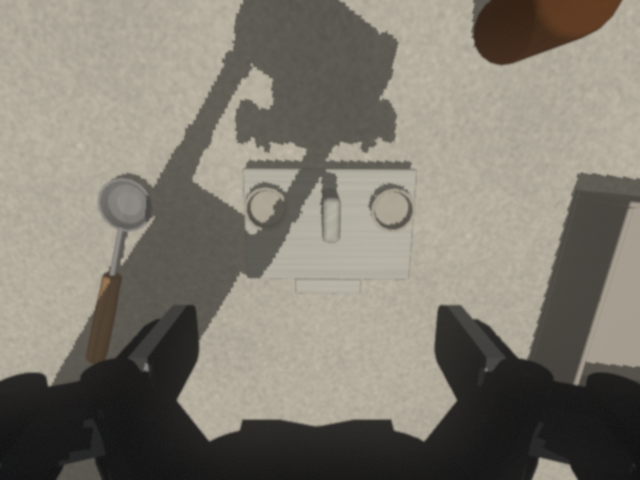

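View pics/b_stand.png

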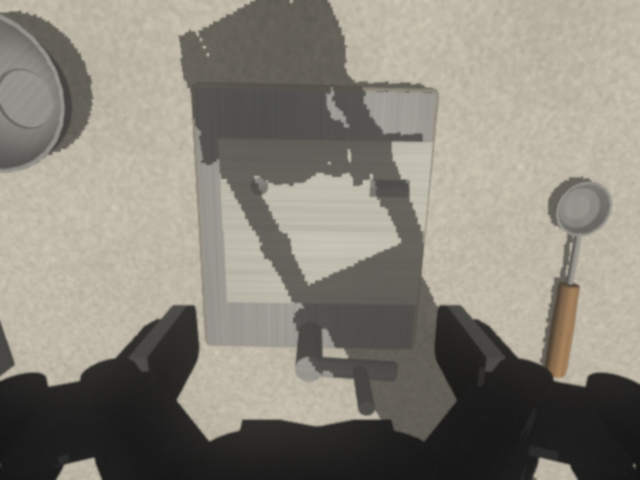

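The carrier plate spans about (244–413, 168–278), its tongue is at the bottom near (328,286), and its grip is at (331,219). On the seat plate, the cone is at (261,186) and the groove is at about (390,188). The keeper pivot is near (308,368), with the arm pointing right. I'll zoom in to refine these.

```bash
python3 - <<'E'
import cv2,numpy as np
im=cv2.imread("pics/b_stand.png");g=im[70:400,180:450]
lab=cv2.cvtColor(g,cv2.COLOR_BGR2GRAY);l=cv2.createCLAHE(4,(6,6)).apply(lab)
cv2.imwrite("pics/b_stand_z.png",cv2.resize(l[:170],None,fx=2.9,fy=2.9,interpolation=cv2.INTER_CUBIC))
cv2.imwrite("pics/b_stand_z2.png",cv2.resize(l[150:330],None,fx=2.9,fy=2.9,interpolation=cv2.INTER_CUBIC))
im=cv2.imread("pics/b_carrier.png");g=im[150:310,230:430]
cv2.imwrite("pics/b_car_z.png",cv2.resize(g,None,fx=3.7,fy=3.7,interpolation=cv2.INTER_CUBIC))
E
```

```text
(no output)
```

View pics/b_stand_z.png

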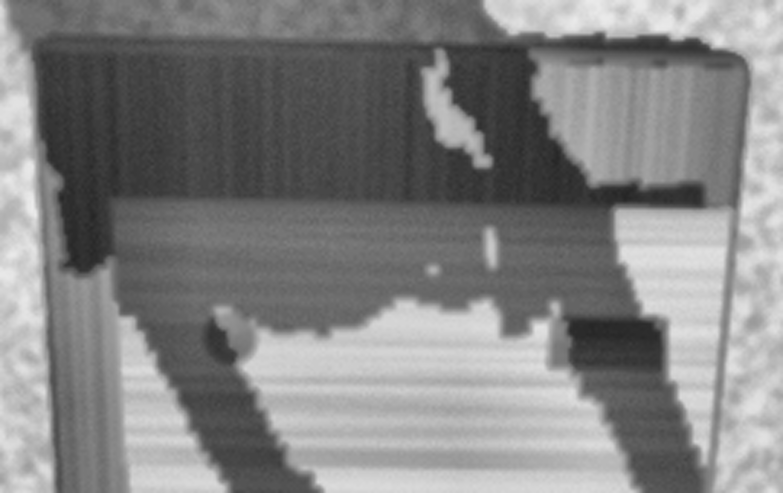

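View pics/b_stand_z2.png

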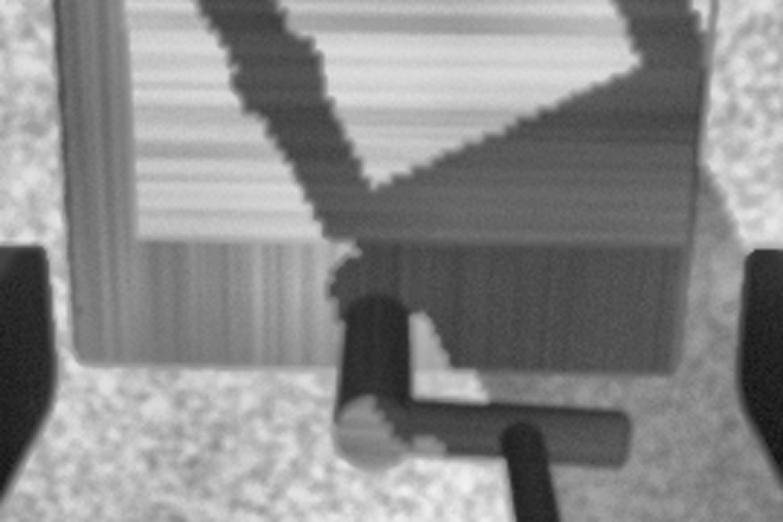

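View pics/b_car_z.png

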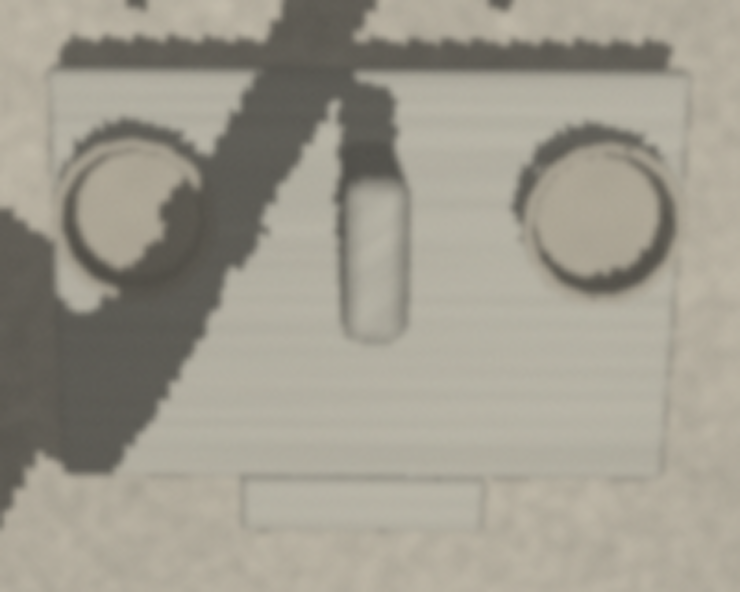

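```bash
python3 - <<'E'
from h import *
c1=np.load("c1.npy",allow_pickle=True).item();c2=np.load("c2.npy",allow_pickle=True).item()
z=lambda u,v,o:(180+u/2.9,o+v/2.9)
P=lambda n,c,uv,h:(print(n,bp(c,uv,h)[:2].round(1)),bp(c,uv,h)[:2])[1]
co=P("cone",c2,z(231,338,70),67);gr=P("groove",c2,z(607,344,70),67)
d=co-gr;print("dist",np.linalg.norm(d),"plate yaw",np.arctan2(-d[0],d[1]))
print("plate");q=[P("",c2,z(112,198,70),67),P("",c2,z(735,205,70),67),P("",c2,z(136,240,220),63.4),P("",c2,z(688,243,220),63.4)]
print("deck");q=[P("TL",c2,z(37,40,70),40),P("TR",c2,z(747,55,70),40),P("BL",c2,z(75,362,220),40),P("BR",c2,z(680,373,220),40)]
e=q[0]-q[2];f=q[1]-q[3];g=q[0]-q[1];h=q[2]-q[3]
print([np.arctan2(v[1],v[0]) for v in(e,f)],[np.arctan2(-v[0],v[1]) for v in(g,h)],[np.linalg.norm(v) for v in(e,f,g,h)])
P("pivot top",c2,z(375,432,220),99.5)
P("arm tip",c2,z(628,440,220),99.5)
P("pin base",c2,z(522,432,220),99.5)
print("carrier")
w=lambda u,v:(230+u/3.7,150+v/3.7)
q=[P("TL",c1,w(51,68),25),P("TR",c1,w(687,70),25),P("BR",c1,w(661,474),25),P("BL",c1,w(62,471),25)]
for k in range(4):
  v=q[(k+1)%4]-q[k];print(np.linalg.norm(v),np.degrees(np.arctan2(v[1],v[0]))/57.2958)
a=P("grip",c1,w(376,260),85);P("ringL",c1,w(132,216),39);P("ringR",c1,w(599,220),39)
P("tongue",c1,w(243,478),25);P("tongue",c1,w(484,526),25)
E
```

```text
cone [576.6 275.3]
groove [565.  175.8]
dist 100.18542278377127 plate yaw -0.11675651282901978
plate
 [615.4 300.9]
 [597.5 141.1]
 [481.7 317.1]
 [464.6 156.8]
deck
TL [658.8 320.7]
TR [635.6 129.3]
BL [431.7 350.3]
BR [408.  155.6]
[np.float64(-0.12984002625792415), np.float64(-0.11478734287277752)] [np.float64(-0.12071598524952655), np.float64(-0.12088598736970542)] [np.float64(229.01043977680553), np.float64(229.03829146634124), np.float64(192.7782562048901), np.float64(196.22560885926956)]
pivot top [434.5 251.3]
arm tip [425.2 183.2]
pin base [430.5 211.6]
carrier
TL [ 580.5 -113.7]
TR [ 614.9 -263.1]
BR [ 514.1 -286.7]
BL [ 479.6 -135. ]
153.28753416768015 -1.3449056178760375
103.47396532582026 -2.9114547513185154
155.5721226529317 1.7947206556879192
103.18378725349177 0.2080097117993317
grip [ 564.4 -196. ]
ringL [ 552.4 -140.9]
ringR [ 576.7 -249.4]
tongue [ 488.4 -181.2]
tongue [ 489.6 -245.6]
```

```bash
python3 - <<'E'
from h import *
q=down(0.223)
move_l([545,235,235],vel=150)
reach([564.5,-195.6,130],q)
move_l([564.5,-195.6,43],vel=80)
s=observe();print(s["clock"],s["eef_pos"],s["wrist_force"],s["grip_width"])
close(50)
s=observe();print(s["clock"],s["eef_pos"],s["wrist_force"],s["ft_torque"],s["grip_width"])
move_l([564.5,-195.6,75],vel=60)
hold(.2)
s=observe();print(s["clock"],s["eef_pos"],Rn.from_quat(s["eef_rot"]).as_matrix().round(4),s["wrist_force"],s["ft_torque"],s["grip_width"])
shot("wrist","c_lift");shot("side","c_side")
E
```

```text
6.95 [ 564.96300703 -195.7918375    43.87208624] [-0.51485043  0.11233176 -0.38091203] 84.97958134014003
7.6 [ 564.69583535 -195.75320417   43.21024169] [ 0.5916831  -0.31344717 -0.16661906] [-0.08333084 -0.14452383 -0.10344834] 13.17323541022514
8.4833 [ 564.17980127 -195.47454275   74.33827625] [[ 9.752e-01  2.211e-01 -1.000e-03]
 [ 2.211e-01 -9.752e-01  5.000e-04]
 [-9.000e-04 -7.000e-04 -1.000e+00]] [-3.40634574e-04 -8.74008446e-02 -4.56417635e+00] [ 0.0340276  -0.09577611  0.01971339] 13.05604321554874
```

View pics/c_lift.png

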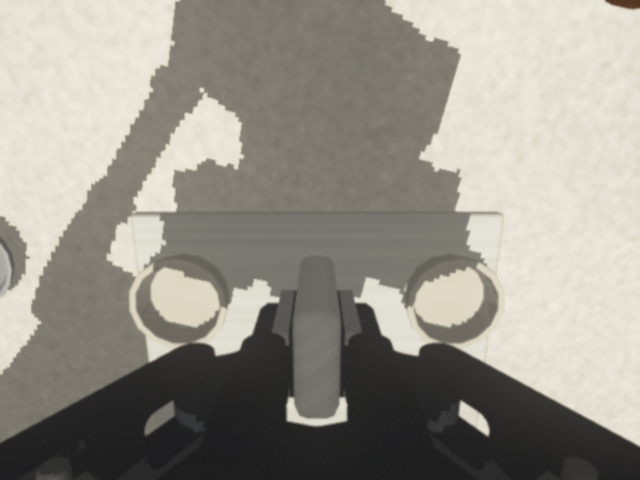

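View pics/c_side.png

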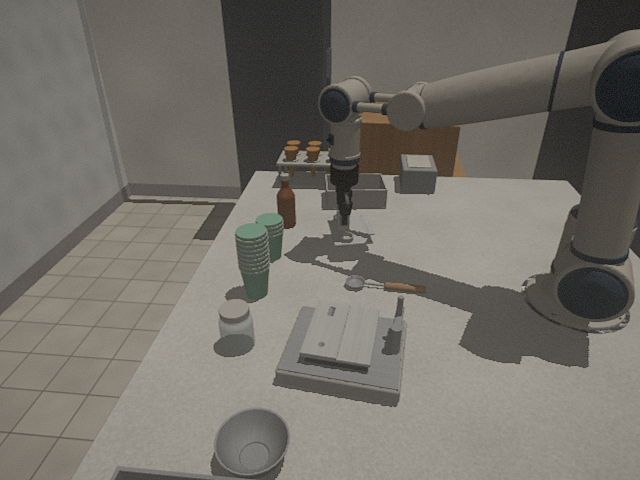

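```bash
python3 - <<'E'
from h import *
c=camera_params("wrist");s=observe();t=s["eef_pos"];R=Rn.from_quat(s["eef_rot"]).as_matrix()
f=lambda uv,z:((bp(c,uv,z)-t)@R)[:2].round(1)
print("front edge (x should be 35)",f((133,212),t[2]-18),f((502,213),t[2]-18))
print("rings",f((179,302),t[2]-4),f((456,300),t[2]-4))
E
```

```text
front edge (x should be 35) [ 34.9 -76.7] [34.5 76.3]
rings [  0.7 -56.1] [ 1.7 55.6]
```

```bash
python3 - <<'E'
from h import *
q=down(-0.115)
move_l([564.5,-195.6,200],vel=200)
reach([560.5,226.7,200],q)
move_l([560.5,226.7,135],vel=120)
hold(.2)
s=observe();print(s["clock"],s["eef_pos"],s["wrist_force"],s["ft_torque"],s["qpos"].round(2))
move_l([560.5,226.7,114],vel=40);hold(.2)
s=observe();f0=s["wrist_force"];t0=s["ft_torque"];print(s["clock"],s["eef_pos"],f0.round(2),t0.round(3))
z=114
while z>105:
    z-=0.6
    move_l([560.5,226.7,z],vel=12);hold(.08)
    s=observe();f=s["wrist_force"]-f0;print(round(z,1),s["eef_pos"].round(2),f.round(2),(s["ft_torque"]-t0).round(3))
    if f[2]>2.5 or np.hypot(f[0],f[1])>3: break
print(observe()["clock"])
shot("side","d_side");shot("wrist","d_wrist")
E
```

```text
11.8083 [561.07011736 226.8997926  136.50620343] [-0.00985434  0.40727049 -4.09436774] [-0.03762133 -0.00944236 -0.0252578 ] [0.33 0.1  1.38 0.   1.65 2.01]
12.6833 [560.70660342 226.7700311  114.44292794] [-0.9   0.33 -4.1 ] [ 0.009 -0.084  0.01 ]
113.4 [560.5  226.7  113.42] [-0.35 -0.14 -1.68] [-0.061  0.052 -0.003]
112.8 [560.47 226.68 112.74] [ 1.33  0.13 -0.55] [0.041 0.069 0.017]
112.2 [560.5  226.68 112.19] [ 0.49 -0.59 -1.08] [-0.013  0.047 -0.033]
111.6 [560.49 226.71 111.57] [ 0.7  -0.44 -1.64] [ 0.01   0.058 -0.011]
111.0 [560.5  226.69 110.98] [ 1.59 -1.16 -0.49] [-0.006  0.112 -0.028]
110.4 [560.49 226.68 110.37] [1.56 0.47 0.39] [ 0.019  0.027 -0.037]
109.8 [560.49 226.69 109.77] [ 0.93 -0.42 -0.81] [-0.006  0.056  0.004]
109.2 [560.5  226.71 109.2 ] [0.85 0.08 0.48] [-0.027 -0.018  0.004]
108.6 [560.49 226.7  108.59] [ 0.88 -1.16 -1.3 ] [-0.007  0.011 -0.057]
108.0 [560.62 226.71 108.1 ] [ 1.47 -0.47 -0.83] [ 0.013 -0.106 -0.003]
107.4 [560.79 226.74 107.69] [ 2.44 -0.1   1.03] [ 0.048 -0.293 -0.08 ]
106.8 [560.97 226.75 107.37] [ 3.5  -1.03  4.23] [ 0.063 -0.597 -0.036]
16.6833
```

The feet are already below the land level (eef z 107.4, against about 106.6 at home). The reaction is in +x, so the seat is slightly further in +x. I'll comply with that and release.

```bash
python3 - <<'E'
from h import *
f0=np.array([-.3,.1,-4.5])
x,y,z=560.5,226.7,107.0
for k in range(12):
    s=observe();f=s["wrist_force"]-f0
    print(round(x,2),round(y,2),round(z,2),s["eef_pos"].round(2),f.round(2),(s["ft_torque"]).round(3))
    if f[2]<2.5 and z>106.0 and abs(f[0])<2: z-=0.4
    elif f[2]>3.5: z+=0.2
    if abs(f[0])>1: x+=np.clip(.2*f[0],-.5,.5)
    if abs(f[1])>1: y+=np.clip(.2*f[1],-.5,.5)
    move_l([x,y,z],vel=10);hold(.1)
s=observe();print(s["clock"],s["eef_pos"].round(2),(s["wrist_force"]-f0).round(2),s["ft_torque"].round(3))
E
```

```text
560.5 226.7 107.0 [560.92 226.74 107.32] [ 2.54 -0.06  3.38] [ 0.086 -0.731 -0.04 ]
561.0 226.7 107.0 [561.13 226.73 107.24] [2.4  0.64 4.05] [ 0.027 -0.608 -0.017]
561.48 226.7 107.2 [561.41 226.7  107.08] [ 1.61 -0.1   4.41] [ 0.076 -0.533 -0.089]
561.8 226.7 107.4 [561.58 226.68 107.07] [ 1.52 -0.19  2.66] [ 0.117 -0.338 -0.074]
562.11 226.7 107.4 [561.83 226.65 107.  ] [0.56 0.42 0.45] [ 0.056 -0.213 -0.033]
562.11 226.7 107.0 [561.99 226.68 106.83] [ 1.07 -0.33  0.78] [ 0.005 -0.17  -0.085]
562.32 226.7 106.6 [562.19 226.69 106.73] [-0.53 -0.32  3.18] [-0.085  0.177 -0.007]
562.32 226.7 106.6 [562.22 226.69 106.73] [-2.12 -1.15  3.32] [-0.116  0.354  0.01 ]
561.9 226.47 106.6 [562.11 226.63 106.75] [0.47 0.95 3.87] [ 0.159 -0.022  0.021]
561.9 226.47 106.8 [562.   226.56 106.73] [1.38 1.34 1.81] [ 0.297 -0.305 -0.069]
562.17 226.74 106.4 [562.16 226.64 106.69] [-0.47 -0.78  4.5 ] [ 0.026  0.135 -0.074]
562.17 226.74 106.6 [562.16 226.64 106.68] [-0.58 -1.03  5.38] [-0.03   0.139 -0.02 ]
20.9833 [562.14 226.6  106.7 ] [-0.03 -0.03  3.97] [ 0.131  0.039 -0.051]
```

Eef z is 106.7 with balanced lateral force, so the feet should be home. I'll release, retreat and look.

```bash
python3 - <<'E'
from h import *
p=observe()["eef_pos"]
open_jaws();hold(.2)
s=observe();print(s["clock"],s["eef_pos"].round(2),s["wrist_force"].round(2))
move_l([562.2,226.7,160],vel=60)
move_l([545,229,235],vel=150)
hold(.2)
s=observe();print(s["clock"],s["eef_pos"].round(2),s["wrist_force"].round(2))
c,im=shot("wrist","e_wrist");np.save("c3.npy",c,allow_pickle=True)
shot("side","e_side");shot("scene","e_scene")
im=cv2.imread("pics/e_side.png");cv2.imwrite("pics/e_side_z.png",cv2.resize(im[280:410,260:430],None,fx=4.5,fy=4.5,interpolation=cv2.INTER_CUBIC))
E
```

```text
21.875 [562.16 226.53 106.78] [-0.48 -0.76  0.33]
23.775 [544.71 228.79 233.19] [-0.95 -0.11 -1.04]
```

View pics/e_wrist.png

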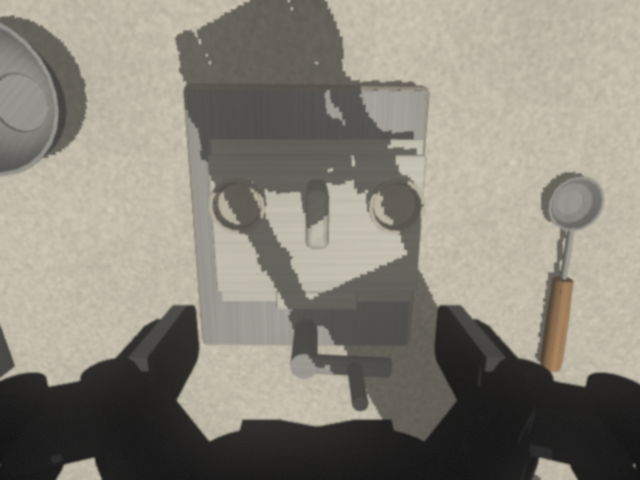

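View pics/e_side_z.png

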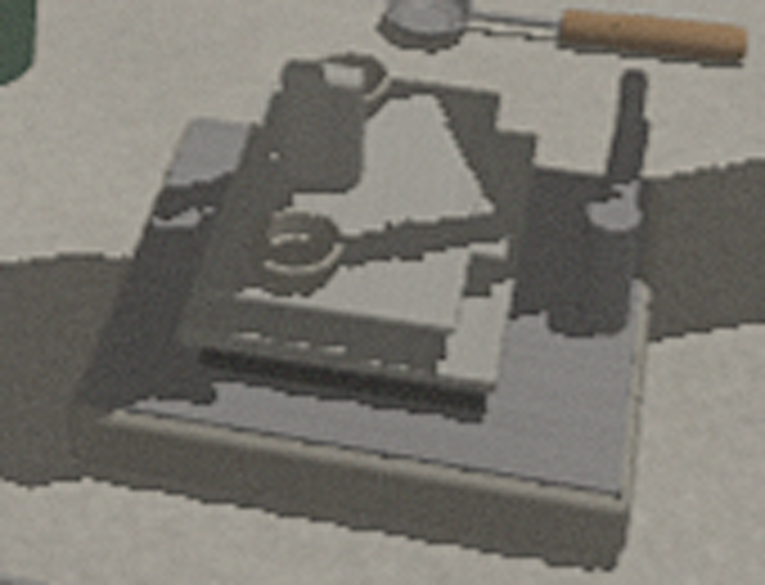

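```bash
python3 - <<'E'
from h import *
c=np.load("c3.npy",allow_pickle=True).item()
L=bp(c,(239,204),102.4);R=bp(c,(395,204),102.4);d=L-R
print(L,R,np.linalg.norm(d),np.arctan2(-d[0],d[1]),"origin",(L+R)/2)
im=cv2.imread("pics/e_wrist.png")[280:430,270:430]
g=cv2.cvtColor(im,cv2.COLOR_BGR2GRAY);g=cv2.createCLAHE(3,(4,4)).apply(g)
cv2.imwrite("pics/e_pin.png",cv2.resize(g,None,fx=4,fy=4,interpolation=cv2.INTER_CUBIC))
im=cv2.imread("pics/e_scene.png")[230:310,390:470]
cv2.imwrite("pics/e_pin2.png",cv2.resize(im,None,fx=7,fy=7,interpolation=cv2.INTER_CUBIC))
E
```

```text
[569.32773261 280.56005284 102.4       ] [556.79088625 172.23881214 102.4       ] 109.04431990792406 -0.11522499229765386 origin [563.05930943 226.39943249 102.4       ]
```

View pics/e_pin.png

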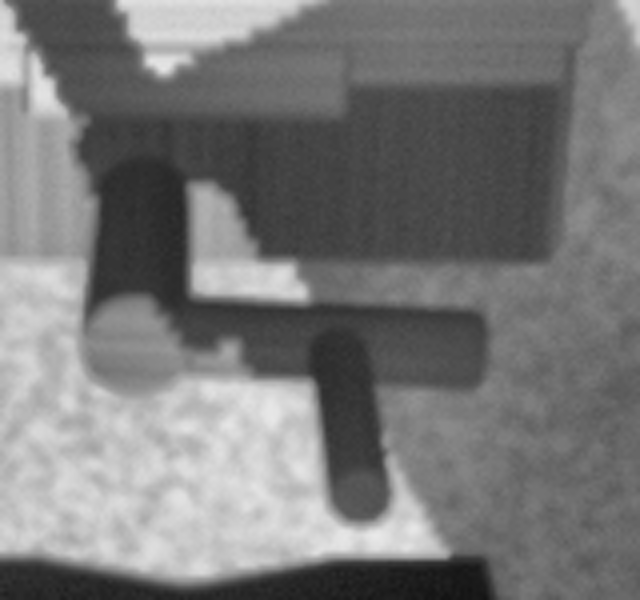

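View pics/e_pin2.png

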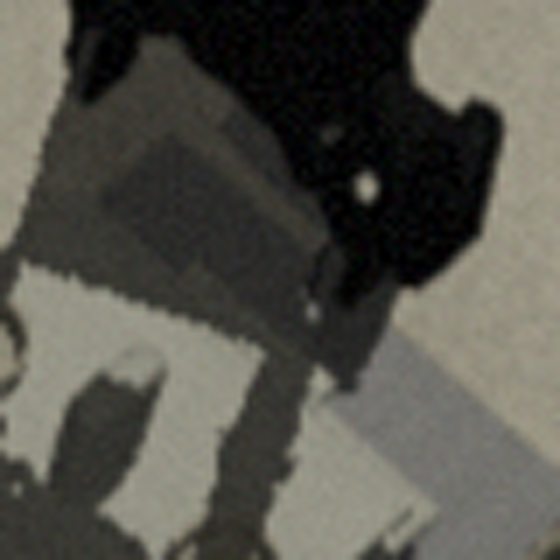

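```bash
python3 - <<'E'
from h import *
c=np.load("c3.npy",allow_pickle=True).item()
pin=bp(c,(359.8,403.8),143.5);pv=bp(c,(303.8,366.3),99.5);pb=bp(c,(270+340/4,280+350/4),99.5)
print("pin",pin,"pivot",pv,"pinbase",pb,np.linalg.norm((pin-pv)[:2]),np.arctan2(*(pin-pv)[[1,0]])+.12+2)
im=cv2.imread("pics/e_wrist.png");g=cv2.resize(im,None,fx=3,fy=3,interpolation=cv2.INTER_CUBIC)
y=-.116;R=np.array([[np.cos(y),-np.sin(y)],[np.sin(y),np.cos(y)]]);o=np.array([562.2,226.6])
def W(pts,z): return np.c_[(R@np.array(pts).T).T+o,np.full(len(pts),z)]
def dr(pts,z,col): cv2.polylines(g,[np.round((pj(c,W(pts,z))+.5)*3).astype(int)],True,col,1)
dr([(35,78),(35,-78),(-70,-78),(-70,-32),(-85,-32),(-85,32),(-70,32),(-70,78)],88.4,(0,0,255))
th=np.linspace(0,6.28,40)
for s in(56,-56): dr([(20*np.cos(t),s+20*np.sin(t)) for t in th],102.4,(0,255,0))
dr([(18,7),(18,-7),(-18,-7),(-18,7)],148.4,(255,0,0))
cv2.imwrite("pics/e_ov.png",g[390:960,540:1320])
E
```

```text
pin [428.79552666 212.30010046 143.5       ] pivot [434.41677203 251.77819282  99.5       ] pinbase [428.65399762 211.4719694   99.5       ] 39.8762858864451 0.4077654464785492
```

View pics/e_ov.png

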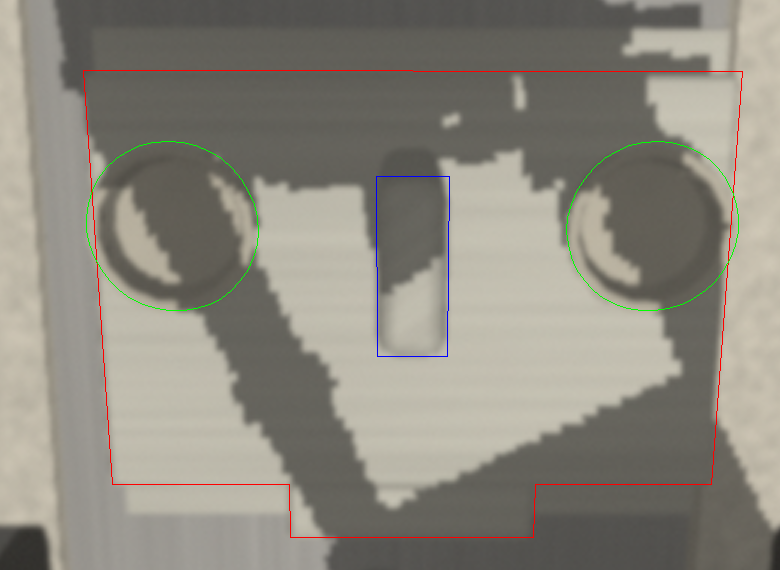

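The overlay fits apart from a small scale offset of about 2%. The arm may not have settled when I took it, so I'll recheck now from rest.

```bash
python3 - <<'E'
from h import *
hold(.3)
s=observe();print(s["clock"],s["eef_pos"],abs(s["qd"]).max())
c,im=shot("wrist","f_wrist");np.save("c4.npy",c,allow_pickle=True)
im=cv2.imread("pics/f_wrist.png");g=cv2.resize(im,None,fx=3,fy=3,interpolation=cv2.INTER_CUBIC)
y=-.116;R=np.array([[np.cos(y),-np.sin(y)],[np.sin(y),np.cos(y)]]);o=np.array([562.2,226.6])
def W(pts,z): return np.c_[(R@np.array(pts).T).T+o,np.full(len(pts),z)]
def dr(pts,z,col): cv2.polylines(g,[np.round((pj(c,W(pts,z))+.5)*3).astype(int)],True,col,1)
dr([(35,78),(35,-78),(-70,-78),(-70,-32),(-85,-32),(-85,32),(-70,32),(-70,78)],88.4,(0,0,255))
th=np.linspace(0,6.28,40)
for s in(56,-56): dr([(20*np.cos(t),s+20*np.sin(t)) for t in th],102.4,(0,255,0))
dr([(18,7),(18,-7),(-18,-7),(-18,7)],148.4,(255,0,0))
g=g[390:960,540:1320];cv2.imwrite("pics/f_ov.png",np.clip(g*1.5,0,255).astype(np.uint8))
E
```

```text
24.225 [545.01503442 229.03311416 235.03583006] 0.0016779075059848232
```

View pics/f_ov.png

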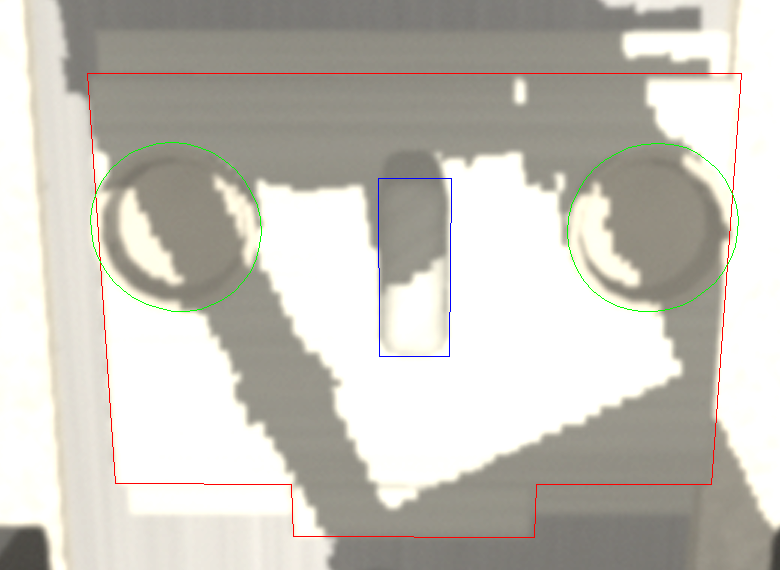

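The carrier is seated, and the model at the home pose matches to within calibration. Next I push the keeper pin around its arc with closed fingers.

```bash
cat > k.py <<'E'
from h import *
pv=np.array([434.4,251.8]);r=40
def pose(phi,back):
    t=np.array([-np.sin(phi),np.cos(phi)]);p=pv+r*np.array([np.cos(phi),np.sin(phi)])-back*t
    return p,t,down(phi+np.pi/2)
E
python3 - <<'E'
from k import *
close(30)
p,t,q=pose(-1.71,40)
reach([*p,190],q);move_l([*p,114],vel=120);hold(.2)
s=observe();f0=s["wrist_force"];print(s["clock"],s["eef_pos"].round(1),f0.round(2))
for phi,b in [(-1.71,25),(-1.71,20)]+[(a,17) for a in np.arange(-1.71,-0.95,.15)]:
    p,t,q=pose(phi,b)
    move_l([*p,114],q,vel=60)
    s=observe();f=s["wrist_force"]-f0;print(round(phi,2),b,f.round(1),(f[:2]@t).round(1),s["eef_pos"].round(1))
    if np.linalg.norm(f)>12: break
print(observe()["clock"]);shot("side","g_side")
E
```

```text
26.7167 [389.7 218.  115.1] [ 0.6  -0.52 -0.54]
-1.71 25 [-0.  -0.5 -0.2] 0.1 [404.4 215.5 113.9]
-1.71 20 [ 0.   0.4 -0.5] -0.0 [409.2 214.9 113.9]
-1.71 17 [-0.4 -0.8  0.5] -0.2 [412.1 214.5 114. ]
-1.56 17 [-0.5  0.  -0.4] -0.5 [417.8 211.6 114. ]
-1.41 17 [-1.2  0.7 -0.2] -1.0 [423.9 209.7 114. ]
-1.26 17 [-0.5  0.6  0.2] -0.3 [430.3 208.7 114. ]
-1.11 17 [-0.5  0.2  1.9] -0.3 [436.8 208.6 114. ]
-0.96 17 [-1.3  0.8  1. ] -0.6 [443.3 209.4 114. ]
29.1167
```

View pics/g_side.png

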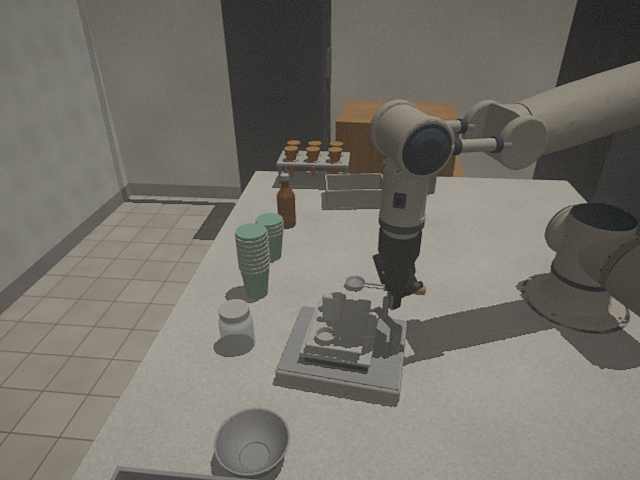

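The pin, near (388,322), is moving ahead of the fingers and the carrier is undisturbed. I'll continue.

```bash
python3 - <<'E'
from k import *
f0=np.array([.6,-.5,-.5])
for phi in list(np.arange(-.82,-.2,.14))+[-.16,-.12,-.08,-.04,0]:
    p,t,q=pose(phi,17)
    move_l([*p,114],q,vel=50)
    s=observe();f=s["wrist_force"]-f0;print(round(phi,2),f.round(1),(f[:2]@t).round(1),s["eef_pos"].round(1))
    if f[:2]@t<-5 or np.linalg.norm(f)>12: break
print(observe()["clock"])
p2,_,_=pose(phi,45)
move_l([*p2,114],vel=80)
move_l([*p2,200],vel=150)
reach([545,229,240],down(-.116));hold(.3)
shot("wrist","h_wrist");shot("side","h_side")
s=observe();print(s["clock"],s["wrist_force"].round(2))
E
```

```text
-0.82 [-1.1  0.7  1.2] -0.3 [449.1 211.1 114. ]
-0.68 [-0.4  1.6  0.4] 1.0 [454.6 213.5 114. ]
-0.54 [-0.2  0.2  0.1] 0.1 [459.8 216.7 114. ]
-0.4 [-0.9  0.8  1.4] 0.4 [464.4 220.6 114. ]
-0.26 [-1.7  0.6 -0.6] 0.1 [468.5 225.1 114. ]
-0.16 [0.  0.4 0.8] 0.4 [471.  228.6 114. ]
-0.12 [-1.5  0.2  1.8] 0.0 [471.9 229.9 114. ]
-0.08 [-3.7 -6.7  2. ] -7.0 [472.4 229.9 114. ]
31.375
34.425 [ 0.21  0.1  -0.85]
```

View pics/h_wrist.png

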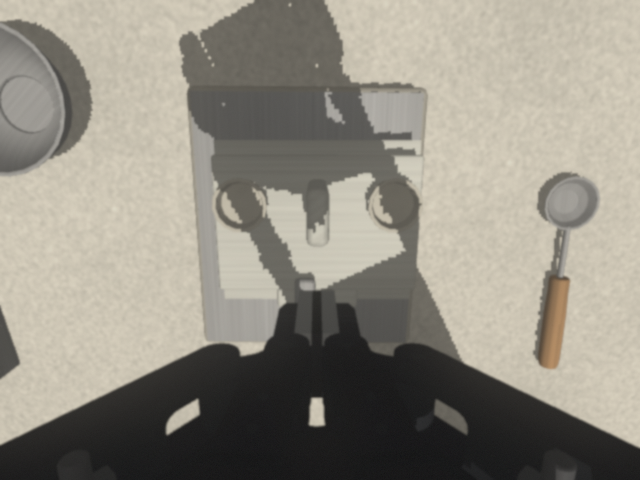

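View pics/h_side.png

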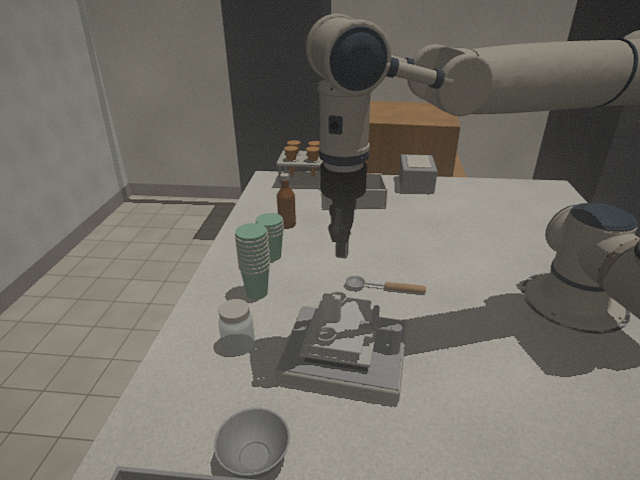

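The keeper hit its stop (7 N at the expected angle), and the arm tip shows over the tongue at (306,284). I'll take one unobstructed look before handing in.

```bash
python3 - <<'E'
from h import *
open_jaws();reach([545,229,235],down(-.115));hold(.4)
c,im=shot("wrist","i_wrist")
a=cv2.imread("pics/f_wrist.png");b=cv2.imread("pics/i_wrist.png")
cv2.imwrite("pics/i_cmp.png",np.hstack([x[80:420,180:440] for x in(a,b)]))
print(observe()["clock"])
E
```

```text
35.9083
```

View pics/i_cmp.png

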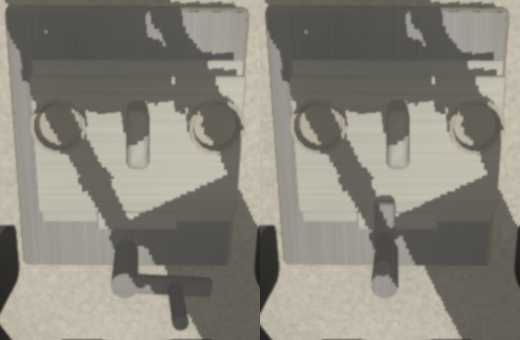

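The comparison shows the carrier in the same place before (left) and after (right), and the keeper now points straight over the tongue. The arm is clear of everything.

```bash
python3 -c "
from rig import *
sign_off();print(observe()['clock'])"
```

```text
the job is handed in; nothing more can be done
the job is handed in; nothing more can be done
```

The carrier is back in its seats and the keeper is swung in over its tongue. I handed the job in at about 36 s; sign-off reports no verdict.

**Seating:** I found the seat plate turned by about -0.115 rad in the world from its cone and groove in the wrist picture. I set the carrier down until contact, then shifted it about 1.6 mm in +x, following the wrist force, until it settled. The wrist pushed down at most about 5 N more than the carrier's weight, so the plate stayed far from its limit. The tool was then at 106.7 mm, against an expected 106.6 mm with all feet home, and side forces and torques were near zero. I then let go.

**Keeper:** I pushed its pin round the arc with closed fingers until it met its stop, with about 7 N of resistance at the expected angle.

**Last checks:**
- **Final picture:** the keeper lies straight over the tongue, the carrier has not moved since I let go, and the arm is clear of everything.
- **Bystanders:** the side and wrist pictures show none visibly moved; I did not measure them.
- **Disagreement:** one overlay of the carrier, taken before the arm had settled, was about 2% off in scale. It fell to about 1% once the arm was still, which is within the camera calibration.

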